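# Weigh two castings and seat the solid one in the nest

## Robot

A 6-joint arm with a two-finger parallel gripper is mounted at the origin on the work surface. World frame = base frame: x ahead of the robot, y to its left, z up, the work surface at z = 0. Lengths are in m, angles in rad, forces in N, time in s.
With the tool pointing down it reaches from about 0.375 to 0.975 m from the base axis. Payload 3.8 kg.
Tool frame: the origin (TCP) lies midway between the tips of the shut fingers; the grasp point (between the pads) lies 19 mm behind it; x points along the fingers, z is the direction in which the jaws open and shut, and the axes are right-handed (so a half turn about x gives the same grasp; the last joint's range is limited). The gripper opens to 85 mm and grips with 20 to 120 N. Pads are 22 mm wide; open, the fingers measure 114 mm over their backs; the gripper's body (76 mm by 85 mm) begins 54 mm behind the grasp point. The pads swing forward as they close: fully open they stand 13 mm farther back than shut.
Start: joints at [-1.294, 0.264, 1.604, -0, 1.274, -0.037], TCP at [0.208, -0.642, 0.231] pointing down, gripper open.
Joint ranges: [-2.63, 2.63], [-0.94, 2.18], [0.31, 2.57], [-1.31, 4.45], [0, 2.66], [-2.55, 2.55]. Speed limits (rad/s): [2.57, 2.57, 3.14, 3.14, 3.14, 3.14].

## Interface

Orientations are given as a rotation vector (axis times angle).
In Python, from workcell import * gives the robot as it stands. The module is installed in compiled form; this text tells all that it offers.
- The arm moves only by the tool carry_out, never from a script. Its arguments are lists of equal length, an entry for each row: "offset": the shift along the tool's x, y, z in cm, a list of three; "delta_rot": the turn, a rotation vector about the tool's x, y, z in degrees, a list of three. A call has exactly 5 rows; each row shifts and turns the commanded pose from where the row before left it, along the tool's axes as they then stand; what a row does not reach is not made up. A row lasts 1/12 s, in which the tool goes at most 41.7 mm and 7.16 degrees, less where a joint would pass 70% of its speed; a pose out of reach is approached as far as the arm can. A call is refused whole if a number of a shift passes 4.17 or a number of a turn 7.16, either way. A call with a gripper value outside its range is refused whole. "fingers" is the opening, from -1 (shut) to 1 (fully open), set as the call begins (left out, the last holds). The fingers move at their own pace and stop on an object; "newtons" is the grip in N (left out, the last holds). Time passes only in rows, so rows that do not move let the fingers close, or fill a call up. It gives the time, the measured TCP pose, the force and the opening at its end, in the units of the state.
- read_state(): the state, without advancing time (a new reading comes with each control period).
- read_camera(name): name is "scene" or "top" or "wrist"; returns (picture, depth): 400x640x3 uint8, red, green, blue; 400x640 float32, m along the optical axis (not along the pixel's ray), 0 where there is no reading.
- get_calibration(name): a dict with "fx", "fy", "cx", "cy" (pixels), "R" (3x3) and "t" (3): a world point X has camera coordinates R X + t; the wrist camera has in their place "mount" (4x4, takes a point from camera to tool coordinates, whose origin is the TCP and whose axes are the tool frame's). Camera axes: x right, y down, z forward; pixel columns grow to the right and rows downward; lengths in m; the calibration is good to about 2 mm. A picture is of the moment at which its call begins: read the wrist's pose just before it. get_calibration takes no time and is no camera call.
- finish_job(): hands the job in, once; it reports no verdict.
The state is a dict: "time": time; "q": joint angles; "joint_vel": joint speeds; "joint_torque": joint torques, N m; "tool_pos": TCP position; "tcp_rot": TCP orientation; "wrist_force": force on the tool from outside, world axes, zero at the start; "torque": the same for the moment, N m; "width": opening from 0.0 (shut) to 1.0 (fully open).
Only numpy, scipy, OpenCV 4.12 (cv2) and the standard library are available. Lean on these libraries where they do the work, as an engineer would, in place of code of your own. Each camera call takes 0.05 s, during which the arm holds its last target. There are 200 camera calls.

## Task

One of the two look-alike castings is hollow: set one on each pan of the balance, gently, let go of both and see which side goes down. Then seat that heavier casting in the nest on the round plate, entering the channel from its open end, and press it squarely home against the end stop with about 12 N for a second, never over 20 N, then let go. Leave the lighter one on its pan, and the other things on the bench where they are.

Things in the scene. Friction and masses are not known exactly. Their poses are not given: they have to be found in the camera images.
- casting_a: one of two castings that look exactly alike, dark steel, one of them with a hollow inside (0.30 to 0.41 kg; the solid one 0.47 to 0.55 kg; which is which is not known). Foot 56 x 32 x 24 high; along its middle stands a rib, 56 long and 20 wide, from 24 up to 56, to be gripped across its 20 mm sides. Either end may go first. Origin: centre of the underside; x along the 56 mm length, y across, z up.
- casting_b: one of two castings that look exactly alike, dark steel, one of them with a hollow inside (0.30 to 0.41 kg; the solid one 0.47 to 0.55 kg; which is which is not known). Foot 56 x 32 x 24 high; along its middle stands a rib, 56 long and 20 wide, from 24 up to 56, to be gripped across its 20 mm sides. Either end may go first. Origin: centre of the underside; x along the 56 mm length, y across, z up.
- balance: equal-arm balance with a grey housing 110 x 270 x 40 high, fixed to the bench; a 50 x 50 block in its middle reaches 62. Origin: centre of the underside; y runs along the beam towards the left pan, x across, z up. Pan centres at y = +100 and -100.
- pan_left: the left (+y of the balance) pan of the balance, a steel dish 122 over its 7 mm high rim, flat inside radius 55. Origin: centre of the flat upper face, 85 above the bench when level; x, y as those of the balance, z up. It stays level, and sinks and rises freely by 12 as the other one does the opposite. Meant for one casting.
- pan_right: the right (-y of the balance) pan of the balance, a steel dish 122 over its 7 mm high rim, flat inside radius 55. Origin: centre of the flat upper face, 85 above the bench when level; x, y as those of the balance, z up. It stays level, and sinks and rises freely by 12 as the other one does the opposite. Meant for one casting.
- beam (a joint): tilt of the balance's beam, rad: 0 level, +0.12 left pan fully up (right side heavier), -0.12 left pan fully down (left side heavier)
- nest: round steel index plate, 250 diameter, 20 thick, fixed, carrying a straight channel. Origin: centre of the plate's underside; x along the channel, from its open end inwards; z up. Channel floor: plate top, z = 20. Walls 18 high from x = -30 to 75, inner faces at y = -17 (right) and y = +19 (left). Four clamp blocks stand at the plate's left and right rim, 38 high.
- channel_mouth (a point): point on the plate's top in the middle of the channel's open end (x = -60, y = 1 of the nest, axes as the nest). From here to x = -30 the walls flare inwards from 56 apart to 36. The bare plate in front of it (x = -110 to -60 of the nest) is the place to set a casting down.
- side_pad: brass spring pad in the left wall (x = -6 to 28 of the nest, front sloped), axes as the nest. Origin: middle of its face, at rest at y = +11, z = 29 of the nest. It yields up to 8 and presses the casting onto the right wall with about 2.5 N, so the casting rubs with 1 to 9 N on the way in and lies home with its centre at y = -1 of the nest.
- end_stop: rigid steel stop block across the inner end of the channel, 22 x 34 x 46 high, clamped anywhere at x = 45 to 65 of the nest. Origin: foot of its face towards the mouth, on the plate's top, y = 0 of the nest; axes as the nest. On that face a flat shoe 30 x 40 high, screw-set and rigid, sticks out by 0 to 12, unmeasured: feel for it. A casting home has its centre 28 to 40 in front of the origin.
- tape_roll: bystander, leave alone: black tape roll lying flat, ring 68 outside, 48 inside, 24 high. Origin: about its middle, underside
- bearing: bystander, leave alone: steel bearing ring lying flat, 42 outside, 13 high. Origin: about its middle, underside
- grease_jar: bystander, leave alone: upright jar with a white cap, 56 diameter, 60 high. Origin: about its middle, underside
- screwdriver: bystander, leave alone: screwdriver lying down, about 200 long. Origin: about its middle, underside
- wrench: bystander, leave alone: open wrench lying flat, about 180 long. Origin: about its middle, underside
- hex_bolt: bystander, leave alone: hex-head bolt standing on its head, head 22 wide, 43 high. Origin: about its middle, underside
- bushing: bystander, leave alone: flanged brass bushing standing on its flange, 38 diameter, 30 high. Origin: about its middle, underside
Mind the look-alikes: they are no part of the job. What is shaped like the casting_b but green is not meant.

How it is judged:
On the way, in this order (a step that is already met when the one before it is completed fails the run):
1. the two castings rest on opposite pans, untouched by the robot, and the beam has tipped over (((contact force between casting_a and pan_left above 1.5 N and contact force between casting_b and pan_right above 1.5 N) or (contact force between casting_b and pan_left above 1.5 N and contact force between casting_a and pan_right above 1.5 N)) and contact force between the fingers and casting_a below 0.1 N and contact force between the fingers and casting_b below 0.1 N and (value of joint beam above 0.08 rad or value of joint beam below -0.08 rad)), for 0.3 s.
2. the heavier casting stands in the channel and is pressed against the end stop with more than 7 N for half a second (((contact force between casting_a and end_stop above 7 N and (contact force between casting_b and pan_left between 1.5 and 4.3 N or contact force between casting_b and pan_right between 1.5 and 4.3 N) and x of casting_a in the frame of end_stop between -0.0415 and -0.026 m and y of casting_a in the frame of nest between -0.004 and 0.004 m and z of casting_a in the frame of nest between 0.016 and 0.0225 m and angle between the x axis of casting_a and the x axis of nest, either way round below 0.06 rad and angle between casting_a's own z axis and vertical below 0.06 rad) or (contact force between casting_b and end_stop above 7 N and (contact force between casting_a and pan_left between 1.5 and 4.3 N or contact force between casting_a and pan_right between 1.5 and 4.3 N) and x of casting_b in the frame of end_stop between -0.0415 and -0.026 m and y of casting_b in the frame of nest between -0.004 and 0.004 m and z of casting_b in the frame of nest between 0.016 and 0.0225 m and angle between the x axis of casting_b and the x axis of nest, either way round below 0.06 rad and angle between casting_b's own z axis and vertical below 0.06 rad))), for 0.5 s.
At the end, for the whole second after the job is handed in: The heavier casting stands flat in the channel, square within 0.06 rad, at the end stop where it was pressed (centre 26 to 41.5 mm before the block's face), released and at rest; the lighter one (under 4.3 N) stands upright on a pan, at rest (((x of casting_a in the frame of end_stop between -0.0415 and -0.026 m and y of casting_a in the frame of nest between -0.004 and 0.004 m and z of casting_a in the frame of nest between 0.016 and 0.0225 m and angle between the x axis of casting_a and the x axis of nest, either way round below 0.06 rad and angle between casting_a's own z axis and vertical below 0.06 rad and linear speed of each of casting_a, casting_b below 0.01 m/s and (contact force between casting_b and pan_left between 1.5 and 4.3 N or contact force between casting_b and pan_right between 1.5 and 4.3 N) and angle between casting_b's own z axis and vertical below 0.1 rad) or (x of casting_b in the frame of end_stop between -0.0415 and -0.026 m and y of casting_b in the frame of nest between -0.004 and 0.004 m and z of casting_b in the frame of nest between 0.016 and 0.0225 m and angle between the x axis of casting_b and the x axis of nest, either way round below 0.06 rad and angle between casting_b's own z axis and vertical below 0.06 rad and linear speed of each of casting_b, casting_a below 0.01 m/s and (contact force between casting_a and pan_left between 1.5 and 4.3 N or contact force between casting_a and pan_right between 1.5 and 4.3 N) and angle between casting_a's own z axis and vertical below 0.1 rad))); the robot touches nothing.
It fails at once if the casting is pressed on the end stop with over 22 N (contact force between any of casting_a, casting_b and end_stop above 22 N).
It fails at once if the lighter casting is put against the end stop, the heavier one being left on its pan ((contact force between casting_a and end_stop above 1 N and (contact force between casting_b and pan_left above 4.3 N or contact force between casting_b and pan_right above 4.3 N)) or (contact force between casting_b and end_stop above 1 N and (contact force between casting_a and pan_left above 4.3 N or contact force between casting_a and pan_right above 4.3 N))).
It fails at once if a pan is loaded with more than 30 N (slammed or pressed) (contact force between anything else and pan_left above 30 N or contact force between anything else and pan_right above 30 N).
It fails at once if a bystander is moved by more than 20 mm (distance of any of tape_roll, bearing, grease_jar, screwdriver, wrench, hex_bolt, bushing from where it was at the start of the episode above 0.02 m).
It also fails if it takes over 72 s, if anything falls off the work surface, if the arm or the gripper's body presses on something with over 40 N, if the wrist force passes 120 N, or if a joint passes its speed limit or range.

## Working session

There is one attempt and no reset: what is moved stays moved. The work goes in short steps, Python scripts to look and compute and a tool call to move; the robot and the scene stay as the last step left them, time stands still between calls to the robot, and variables do not carry over. Pictures are saved under pics/ and viewed, about 8 in all and at most 12, crops included, and the job is handed in when it is done.

Besides the shell and the picture viewer there is one more tool, called by a JSON object that holds its "fn" and its "kwargs", one argument or row to a line. carry_out: Moves the arm, as the interface text tells. Its arguments: {"type":"object","properties":{"offset":{"type":"array"},"delta_rot":{"type":"array"},"fingers":{"type":"number"},"newtons":{"type":"number"}},"required":["offset","delta_rot"]}

```bash
mkdir -p pics; cat > h.py <<'E'
from workcell import *
import numpy as np, cv2
from scipy.spatial.transform import Rotation as Ro
def cloud(name):
    s=read_state(); im,d=read_camera(name); c=get_calibration(name)
    v,u=np.mgrid[0:400,0:640]; P=np.stack([(u-c['cx'])/c['fx']*d,(v-c['cy'])/c['fy']*d,d],-1)
    if 'mount' in c:
        M=np.array(c['mount']); P=P@M[:3,:3].T+M[:3,3]
        P=P@Ro.from_rotvec(s['tcp_rot']).as_matrix().T+np.array(s['tool_pos'])
    else: P=(P-np.array(c['t']))@np.array(c['R'])
    P[d==0]=np.nan
    return im,P
def save(n,im,k=1): cv2.imwrite('pics/'+n,cv2.resize(im[:,:,::-1],None,fx=k,fy=k,interpolation=cv2.INTER_CUBIC))
E
python3 - <<'E'
from h import *
for n in('scene','top'):
    im,P=cloud(n); save(n+'0.png',im,1.25); np.savez(n+'0.npz',im=im,P=P)
s=read_state(); print(s)
print(Ro.from_rotvec(s['tcp_rot']).as_matrix().round(3)); print(get_calibration('wrist'))
E
```

```text
{'time': 0.1, 'q': array([-1.29391272e+00,  2.64711480e-01,  1.60528917e+00,  1.17274131e-05,
        1.27370574e+00, -3.68868845e-02]), 'joint_vel': array([-0.00129009, -0.00195206, -0.00338935,  0.00036768,  0.00057195,
        0.00017134]), 'joint_torque': array([ 3.90625200e-04, -5.16704571e+01, -3.68591309e+01, -1.88327463e-04,
        6.29774906e-03, -4.34475317e-05]), 'tool_pos': array([ 0.20815902, -0.64137847,  0.23003591]), 'tcp_rot': array([ 0.97635228,  1.34315382, -0.97417302]), 'wrist_force': array([ 0.95964552, -0.07931046, -0.27060227]), 'torque': array([ 0.01145808, -0.01326277,  0.02912453]), 'width': 0.9965721273440651}
[[-0.001  0.951  0.309]
 [ 0.002  0.309 -0.951]
 [-1.     0.    -0.002]]
{'fx': 292.5433172472974, 'fy': 292.5433172472974, 'cx': 322.49295284339826, 'cy': 203.52979149974607, 'mount': array([[-3.92443359e-05, -2.92755519e-01,  9.56187327e-01,
        -1.43275722e-01],
       [ 9.84347602e-04, -9.56186876e-01, -2.92755341e-01,
         7.34691795e-02],
       [ 9.99999515e-01,  9.29731713e-04,  3.25698112e-04,
         4.76090775e-05],
       [ 0.00000000e+00,  0.00000000e+00,  0.00000000e+00,
         1.00000000e+00]])}
```

View pics/top0.png

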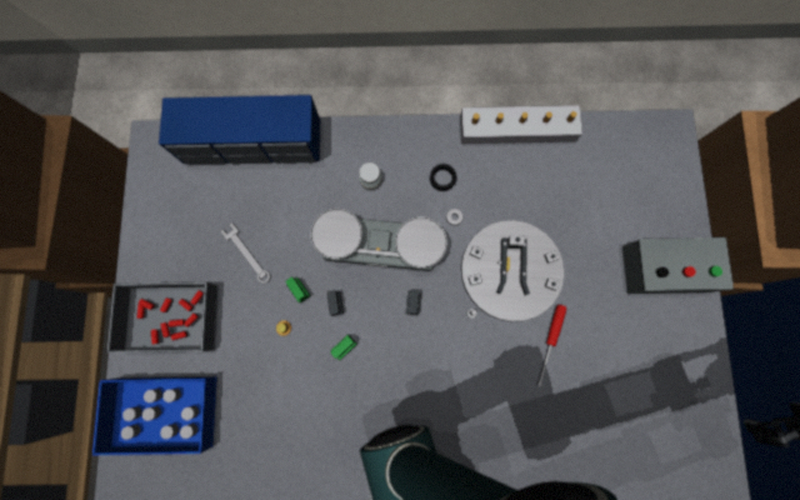

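View pics/scene0.png

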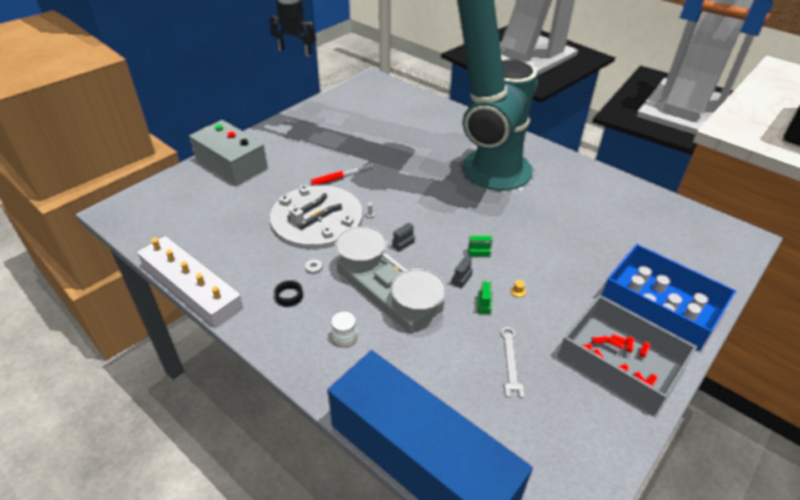

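Top view (800 px wide): the dark castings are at (335,302) and (413,302). The green look-alikes are at (296,290) and (343,347). The pans are at (338,234) and (422,243), and the nest is at (513,270) with its mouth towards the robot. The dark ones fit "dark steel", so I'll measure those and confirm them in an enlarged crop.

```bash
python3 - <<'E'
from h import *
D=np.load('top0.npz'); im=D['im'];P=D['P']
save('crop1.png',im[150:290,170:470],2.66)
hsv=cv2.cvtColor(im,cv2.COLOR_RGB2HSV)
def reg(u,v,r,zlo,zhi,extra=None):
    m=np.zeros(P.shape[:2],bool); m[v-r:v+r,u-r:u+r]=1
    return m&(P[...,2]>zlo)&(P[...,2]<zhi)
for n,(u,v) in dict(A=(268,242),B=(330,242)).items():
    for lo,hi in((.045,.07),(.012,.07)):
        m=reg(u,v,16,lo,hi); q=P[m]; r=cv2.minAreaRect((q[:,:2]*1000).astype(np.float32)); print(n,m.sum(),r,np.median(q[:,2]))
for n,(u,v,r,lo,hi) in dict(panL=(270,187,30,.07,.11),panR=(338,194,30,.07,.11),plate=(410,216,48,.01,.03)).items():
    m=reg(u,v,r,lo,hi); q=P[m]; print(n,m.sum(),cv2.minEnclosingCircle((q[:,:2]*1000).astype(np.float32)),np.median(q[:,2]))
m=reg(410,216,35,.031,.10); q=P[m]; 
k=cv2.connectedComponentsWithStats(m.astype(np.uint8))
for i in range(1,k[0]):
    if k[2][i,4]>8:
        q=P[k[1]==i]; print(k[2][i],cv2.minAreaRect((q[:,:2]*1000).astype(np.float32)),q[:,2].min(),q[:,2].max())
# neighbours
for n,(u,v,r) in dict(g1=(237,232,14),g2=(275,278,14),bolt=(377,251,8),brg=(364,173,9)).items():
    m=reg(u,v,r,.008,.1); q=P[m]; print(n,m.sum(), q.mean(0).round(3))
E
```

```text
A 138 ((449.779052734375, 195.40798950195312), (55.74808120727539, 20.48621940612793), 8.077869415283203) 0.056298902639604395
A 213 ((449.5997009277344, 195.37173461914062), (56.049163818359375, 32.16157913208008), 7.732535362243652) 0.054435591814271024
B 134 ((448.02191162109375, 5.564388275146484), (20.154905319213867, 55.99970245361328), 83.17597961425781) 0.05622754990889156
B 206 ((447.9764099121094, 5.611919403076172), (31.675945281982422, 56.10602951049805), 83.32408142089844) 0.05440873334278622
panL 1305 ((601.6463623046875, 170.98097229003906), 75.7169189453125) 0.08550059601728235
panR 1324 ((579.7388305664062, -6.29954195022583), 68.82261657714844) 0.0854651989071537
plate 4580 ((528.0869140625, -222.14712524414062), 193.22964477539062) 0.020494532042119033
[398 188  26  48 542] ((531.5408325195312, -238.690185546875), (75.06653594970703, 136.0376739501953), 86.13475799560547) 0.031199683502829093 0.07519180027879963
[376 197  11  10  70] ((566.7808227539062, -151.30978393554688), (27.14822769165039, 22.695648193359375), 61.490177154541016) 0.03135982303630043 0.04722082756202078
[436 200   9  10  59] ((552.3900146484375, -332.6019287109375), (21.08451271057129, 26.714128494262695), 17.55849838256836) 0.03320515362078022 0.045467644866868336
[375 219  11   9  70] ((500.4075927734375, -144.53009033203125), (21.783283233642578, 27.779977798461914), 13.826898574829102) 0.031926509836520824 0.048041192913669054
[436 222   9  10  61] ((486.72381591796875, -327.2228088378906), (24.034269332885742, 22.37367820739746), 69.43204498291016) 0.031003692795312787 0.045470170208192204
[377 248   4   3  12] ((421.7752685546875, -136.06292724609375), (9.440753936767578, 6.170565605163574), 87.60823059082031) 0.0388767668065997 0.046192830106595154
g1 228 [0.483 0.282 0.043]
g2 227 [0.344 0.172 0.045]
bolt 40 [ 0.424 -0.139  0.025]
brg 113 [ 0.663 -0.103  0.013]
```

View pics/crop1.png

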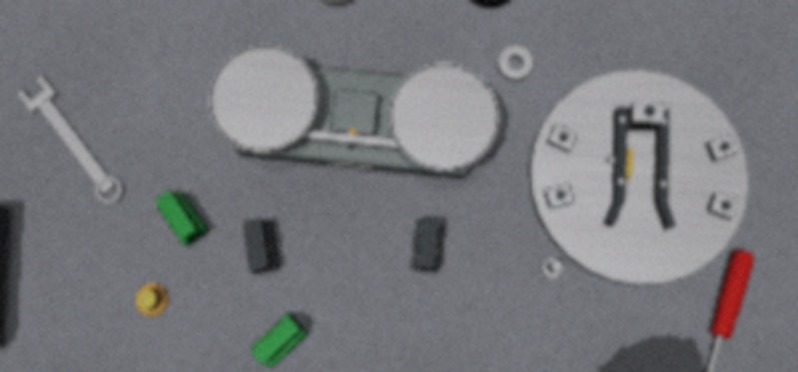

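```bash
python3 - <<'E'
from h import *
D=np.load('top0.npz'); im=D['im'];P=D['P']
def comp(u,v,r,lo,hi):
    m=np.zeros(P.shape[:2],np.uint8); m[v-r:v+r,u-r:u+r]=1
    m&=((P[...,2]>lo)&(P[...,2]<hi)).astype(np.uint8)
    n,l,s,_=cv2.connectedComponentsWithStats(m); i=1+np.argmax(s[1:,4]); return l==i
for n,a in dict(L=(270,187,30,.08,.10),R=(338,194,30,.08,.10),plate=(410,216,48,.015,.03)).items():
    q=(P[comp(*a)][:,:2]*1000).astype(np.float32); h=cv2.convexHull(q); e=cv2.fitEllipse(h); print(n,len(q),e)
# walls: slab at 0.038
m=comp(410,216,36,.034,.043); q=P[m]; 
c=np.array([.5235,-.237]); 
for a in np.radians(np.arange(-16,17,2)):
    pass
q2=q[:,:2]*1000
np.savetxt('w.txt',q2)
# text-scale plot of component in world coords
I=np.full((420,420,3),255,np.uint8)
Q=P[180:260,370:450]; C=im[180:260,370:450]
for p,col in zip(Q.reshape(-1,3),C.reshape(-1,3)):
    if np.isnan(p[0]): continue
    x,y,z=p*1000
    if z<31: continue
    a=int((-y-140)*2.1); b=int((620-x)*2.1)
    if 3<a<417 and 3<b<417: cv2.circle(I,(a,b),2,(int(np.clip((z-30)*6,0,255)),int(col[0]),100 if z<41 else 0),-1)
# edges via rotation search: minimise spread of inner wall
best=[]
for d in np.arange(-15,15,.5):
    t=np.radians(d); w=-np.sin(t)*q2[:,0]+np.cos(t)*q2[:,1]; xx=np.cos(t)*q2[:,0]+np.sin(t)*q2[:,1]
    s=(xx>xx.max()-90)
    hst=np.histogram(w[s],np.arange(w.min(),w.max(),2))[0]; best.append(((hst**2).sum(),d))
print(sorted(best)[-5:])
save('walls.png',I)
E
```

```text
L 1297 ((607.9780883789062, 184.6622772216797), (119.7071762084961, 121.5683364868164), 142.5395050048828)
R 1317 ((583.6302490234375, -14.013863563537598), (119.9615249633789, 120.83180236816406), 110.12457275390625)
plate 4285 ((524.7144165039062, -239.371337890625), (247.9779510498047, 248.58306884765625), 35.73207092285156)
[(np.int64(2723), np.float64(-4.5)), (np.int64(2735), np.float64(-3.5)), (np.int64(2751), np.float64(-3.0)), (np.int64(2755), np.float64(-4.0)), (np.int64(2874), np.float64(-2.5))]
```

View pics/walls.png

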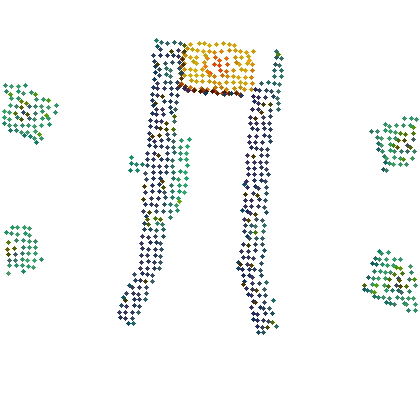

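Crop: the dark castings are at (261,245) and (428,243), and both greens are ruled out. The wall plot shows a nest yaw of about -4°, with the stop at the far end. The right-hand casting (B) sits near the right pan, so I'll take it first.

{"fn": "carry_out", "kwargs": {
  "offset": [
    [0,0,0],
    [0,0,0],
    [0,0,0],
    [0,0,0],
    [0,0,0]
  ],
  "delta_rot": [
    [6.2,0,0],
    [6.2,0,0],
    [6.2,0,0],
    [6.2,0,0],
    [0,0,0]
  ],
  "fingers": 0.0,
  "newtons": 60
}}

```text
time: 0.52
tool_pos: [0.2082, -0.6416, 0.2305]
tcp_rot: [1.299, 1.15, -1.298]
wrist_force: [0.3, 0.5, 0.6]
width: 0.502
```

{"fn": "carry_out", "kwargs": {
  "offset": [
    [0.4,0.81,-3.35],
    [0.4,0.81,-3.35],
    [0.4,0.81,-3.35],
    [0.4,0.81,-3.35],
    [0.4,0.81,-3.35]
  ],
  "delta_rot": [
    [0,0,0],
    [0,0,0],
    [0,0,0],
    [0,0,0],
    [0,0,0]
  ]
}}

```text
time: 0.93
tool_pos: [0.2686, -0.4788, 0.2106]
tcp_rot: [1.295, 1.153, -1.294]
wrist_force: [1.2, -0.7, -0.2]
width: 0.497
```

{"fn": "carry_out", "kwargs": {
  "offset": [
    [0.4,0.81,-3.35],
    [0.4,0.81,-3.35],
    [0.4,0.81,-3.35],
    [0.4,0.81,-3.35],
    [0.4,0.81,-3.35]
  ],
  "delta_rot": [
    [0,0,0],
    [0,0,0],
    [0,0,0],
    [0,0,0],
    [0,0,0]
  ]
}}

```text
time: 1.35
tool_pos: [0.3286, -0.3173, 0.1909]
tcp_rot: [1.294, 1.152, -1.294]
wrist_force: [1.7, -0.3, -1.0]
width: 0.498
```

{"fn": "carry_out", "kwargs": {
  "offset": [
    [0.4,0.81,-3.35],
    [0.4,0.81,-3.35],
    [0.4,0.81,-3.35],
    [0.4,0.81,-3.35],
    [0.4,0.81,-3.35]
  ],
  "delta_rot": [
    [0,0,0],
    [0,0,0],
    [0,0,0],
    [0,0,0],
    [0,0,0]
  ]
}}

```text
time: 1.77
tool_pos: [0.3887, -0.1559, 0.1711]
tcp_rot: [1.294, 1.152, -1.294]
wrist_force: [0.5, 0.3, -0.4]
width: 0.502
```

{"fn": "carry_out", "kwargs": {
  "offset": [
    [0.4,0.81,-3.35],
    [0.4,0.81,-3.35],
    [0.4,0.81,-3.35],
    [0.4,0.81,-3.35],
    [0.4,0.81,-3.35]
  ],
  "delta_rot": [
    [0,0,0],
    [0,0,0],
    [0,0,0],
    [0,0,0],
    [0,0,0]
  ]
}}

```text
time: 2.18
tool_pos: [0.4489, 0.0058, 0.1511]
tcp_rot: [1.294, 1.152, -1.293]
wrist_force: [-0.0, -1.0, 0.2]
width: 0.501
```

```bash
cat >> h.py <<'E'
def go(x,y,z,a):
    """shift (cm) in tool axes after turning, turn about tool x (deg), to TCP x,y,z with tool-z azimuth a deg"""
    s=read_state(); R=Ro.from_rotvec(s['tcp_rot']).as_matrix(); p=np.array(s['tool_pos'])
    a0=np.degrees(np.arctan2(R[1,2],R[0,2])); r=np.radians(a)
    T=np.array([[0,0,-1],[-np.sin(r),np.cos(r),0],[np.cos(r),np.sin(r),0]])
    print('t',round(s['time'],2),'pos',p.round(4),'az',a0.round(2),'tilt',R[:,0].round(3),'F',np.array(s['wrist_force']).round(2),'w',round(s['width'],3))
    print('turn x',round(a0-a,2),'shift cm',(T@(np.array([x,y,z])-p)*100).round(2))
def top(P,im,x,y,r,lo,hi):
    m=(np.hypot(P[...,0]-x,P[...,1]-y)<r)&(P[...,2]>lo)&(P[...,2]<hi)
    n,l,s,_=cv2.connectedComponentsWithStats(m.astype(np.uint8)); i=1+np.argmax(s[1:,4])
    q=P[l==i]; b=cv2.minAreaRect((q[:,:2]*1000).astype(np.float32)); return b,len(q),np.median(q[:,2])
E
python3 - <<'E'
from h import *
go(.448,.0056,.150,-96.8)
im,P=cloud('wrist'); save('w1.png',im); np.savez('w1.npz',im=im,P=P)
try: print(top(P,im,.448,.0056,.05,.048,.065))
except Exception as e: print(e)
go(.448,.0056,.028,-96.8)
E
```

```text
t 2.18 pos [0.4489 0.0058 0.1511] az -96.61 tilt [ 0. -0. -1.] F [-0.04 -0.95  0.24] w 0.501
turn x 0.19 shift cm [ 0.11 -0.08  0.03]
(((445.8179931640625, 4.369305610656738), (20.415620803833008, 56.100772857666016), 82.76018524169922), 1505, np.float64(0.05633226536850247))
t 2.23 pos [0.4504 0.0106 0.1506] az -96.52 tilt [ 0.001  0.004 -1.   ] F [1.03 3.86 0.33] w 0.5
turn x 0.28 shift cm [12.26 -0.18  0.52]
```

View pics/w1.png

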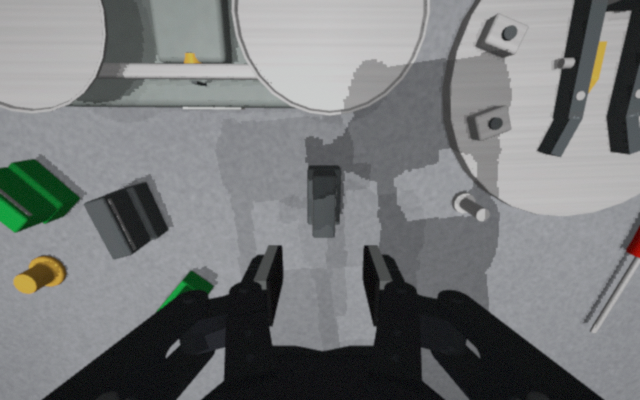

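Wrist view: casting B's rib is centred at about (323,200) between the fingers, with the right pan above it. I'll let the arm settle while descending, then check.

{"fn": "carry_out", "kwargs": {
  "offset": [
    [1.0,-0.1,0],
    [2.0,0,0],
    [2.0,0,0],
    [0.5,0,0],
    [0,0,0]
  ],
  "delta_rot": [
    [0.2,0,0],
    [0,0,0],
    [0,0,0],
    [0,0,0],
    [0,0,0]
  ]
}}

```text
time: 2.65
tool_pos: [0.4451, 0.0034, 0.0939]
tcp_rot: [1.296, 1.153, -1.303]
wrist_force: [0.7, 0.4, 1.3]
width: 0.5
```

{"fn": "carry_out", "kwargs": {
  "offset": [
    [0,0,0],
    [0,0,0],
    [0,0,0],
    [0,0,0],
    [0,0,0]
  ],
  "delta_rot": [
    [0,0,0],
    [0,0,0],
    [0,0,0],
    [0,0,0],
    [0,0,0]
  ]
}}

```text
time: 3.07
tool_pos: [0.4485, 0.0039, 0.0972]
tcp_rot: [1.3, 1.147, -1.298]
wrist_force: [-0.2, -0.1, -0.1]
width: 0.501
```

```bash
python3 - <<'E'
from h import *
im,P=cloud('wrist')
try: b=top(P,im,.447,.005,.045,.048,.065);print(b)
except Exception as e: print(e)
go(b[0][0][0]/1e3,b[0][0][1]/1e3,.028,-96.9)
E
```

```text
(((446.0240478515625, 4.434714317321777), (20.547779083251953, 55.573978424072266), 83.09038543701172), 2315, np.float64(0.05639882872538646))
t 3.12 pos [0.4483 0.004  0.097 ] az -97.02 tilt [ 0.001 -0.    -1.   ] F [ 0.23  0.41 -0.04] w 0.502
turn x -0.12 shift cm [ 6.9  -0.23 -0.02]
```

{"fn": "carry_out", "kwargs": {
  "offset": [
    [2.0,-0.1,0],
    [2.0,0,0],
    [2.0,0,0],
    [0.9,0,0],
    [0,0,0]
  ],
  "delta_rot": [
    [0,0,0],
    [0,0,0],
    [0,0,0],
    [0,0,0],
    [0,0,0]
  ]
}}

```text
time: 3.53
tool_pos: [0.4446, 0.0044, 0.0253]
tcp_rot: [1.297, 1.152, -1.302]
wrist_force: [0.5, -0.4, 0.6]
width: 0.502
```

{"fn": "carry_out", "kwargs": {
  "offset": [
    [0,0,0],
    [0,0,0],
    [0,0,0],
    [0,0,0],
    [0,0,0]
  ],
  "delta_rot": [
    [0,0,0],
    [0,0,0],
    [0,0,0],
    [0,0,0],
    [0,0,0]
  ],
  "fingers": -1,
  "newtons": 60
}}

```text
time: 3.95
tool_pos: [0.4479, 0.0042, 0.0284]
tcp_rot: [1.3, 1.147, -1.297]
wrist_force: [-0.3, 0.3, 2.4]
width: 0.228
```

{"fn": "carry_out", "kwargs": {
  "offset": [
    [0,0,0],
    [0,0,0],
    [0,0,0],
    [0,0,0],
    [-0.5,0,0]
  ],
  "delta_rot": [
    [0,0,0],
    [0,0,0],
    [0,0,0],
    [0,0,0],
    [0,0,0]
  ]
}}

```text
time: 4.37
tool_pos: [0.4459, 0.0042, 0.0317]
tcp_rot: [1.298, 1.15, -1.3]
wrist_force: [-0.6, -0.4, -5.8]
width: 0.225
```

{"fn": "carry_out", "kwargs": {
  "offset": [
    [-2.5,0,0],
    [-4,0,0],
    [-4,0,0],
    [-2,0,0],
    [0,0,0]
  ],
  "delta_rot": [
    [0,0,0],
    [0,0,0],
    [0,0,0],
    [0,0,0],
    [0,0,0]
  ]
}}

```text
time: 4.78
tool_pos: [0.4502, 0.004, 0.1623]
tcp_rot: [1.303, 1.142, -1.292]
wrist_force: [2.0, 1.0, -4.2]
width: 0.229
```

```bash
python3 - <<'E'
from h import *
go(.584,-.014,.150,-97)
E
```

```text
t 4.78 pos [0.4502 0.004  0.1623] az -97.02 tilt [ 0.009 -0.001 -1.   ] F [ 2.03  0.98 -4.24] w 0.229
turn x -0.02 shift cm [ 1.23 13.5   0.15]
```

{"fn": "carry_out", "kwargs": {
  "offset": [
    [0,2,0],
    [0,3.5,0],
    [0,4,0.1],
    [0,3,0],
    [0,1.2,0]
  ],
  "delta_rot": [
    [0,0,0],
    [0,0,0],
    [0,0,0],
    [0,0,0],
    [0,0,0]
  ]
}}

```text
time: 5.2
tool_pos: [0.5848, -0.0142, 0.1541]
tcp_rot: [1.298, 1.149, -1.3]
wrist_force: [0.8, 0.3, -4.3]
width: 0.225
```

{"fn": "carry_out", "kwargs": {
  "offset": [
    [0,0,0],
    [0.5,0,0],
    [1,0,0],
    [1,0,0],
    [0,0,0]
  ],
  "delta_rot": [
    [0,0,0],
    [0,0,0],
    [0,0,0],
    [0,0,0],
    [0,0,0]
  ]
}}

```text
time: 5.62
tool_pos: [0.5785, -0.0132, 0.1279]
tcp_rot: [1.295, 1.154, -1.304]
wrist_force: [-2.5, 0.4, -6.0]
width: 0.227
```

{"fn": "carry_out", "kwargs": {
  "offset": [
    [0,0,0],
    [0,0,0],
    [0,0,0],
    [0,0,0],
    [0,0,0]
  ],
  "delta_rot": [
    [0,0,0],
    [0,0,0],
    [0,0,0],
    [0,0,0],
    [0,0,0]
  ]
}}

```text
time: 6.03
tool_pos: [0.5831, -0.0135, 0.1331]
tcp_rot: [1.3, 1.148, -1.298]
wrist_force: [-0.2, -0.0, -4.2]
width: 0.222
```

```bash
python3 - <<'E'
from h import *
go(.584,-.014,.114,-97)
E
```

```text
t 6.03 pos [ 0.5831 -0.0135  0.1331] az -97.02 tilt [ 0.001 -0.    -1.   ] F [-0.16 -0.04 -4.25] w 0.222
turn x -0.02 shift cm [1.91 0.09 0.04]
```

{"fn": "carry_out", "kwargs": {
  "offset": [
    [0.5,0,0],
    [0.5,0,0],
    [0.4,0,0],
    [0.3,0,0],
    [0.3,0,0]
  ],
  "delta_rot": [
    [0,0,0],
    [0,0,0],
    [0,0,0],
    [0,0,0],
    [0,0,0]
  ]
}}

```text
time: 6.45
tool_pos: [0.5822, -0.0135, 0.1115]
tcp_rot: [1.298, 1.15, -1.3]
wrist_force: [0.6, 0.3, -4.3]
width: 0.223
```

{"fn": "carry_out", "kwargs": {
  "offset": [
    [0.3,0,0],
    [0.3,0,0],
    [0.2,0,0],
    [0.2,0,0],
    [0,0,0]
  ],
  "delta_rot": [
    [0,0,0],
    [0,0,0],
    [0,0,0],
    [0,0,0],
    [0,0,0]
  ]
}}

```text
time: 6.87
tool_pos: [0.5824, -0.0135, 0.1018]
tcp_rot: [1.299, 1.149, -1.299]
wrist_force: [0.4, -0.3, -3.5]
width: 0.225
```

{"fn": "carry_out", "kwargs": {
  "offset": [
    [0,0,0],
    [0,0,0],
    [0,0,0],
    [0,0,0],
    [0,0,0]
  ],
  "delta_rot": [
    [0,0,0],
    [0,0,0],
    [0,0,0],
    [0,0,0],
    [0,0,0]
  ]
}}

```text
time: 7.28
tool_pos: [0.5828, -0.0135, 0.1025]
tcp_rot: [1.299, 1.148, -1.299]
wrist_force: [-0.3, 0.7, -4.6]
width: 0.224
```

{"fn": "carry_out", "kwargs": {
  "offset": [
    [0.1,0,0],
    [0.1,0,0],
    [0,0,0],
    [0,0,0],
    [0,0,0]
  ],
  "delta_rot": [
    [0,0,0],
    [0,0,0],
    [0,0,0],
    [0,0,0],
    [0,0,0]
  ]
}}

```text
time: 7.7
tool_pos: [0.583, -0.0135, 0.1014]
tcp_rot: [1.299, 1.148, -1.298]
wrist_force: [-4.0, 0.6, 5.4]
width: 0.224
```

{"fn": "carry_out", "kwargs": {
  "offset": [
    [0,0,0],
    [0,0,0],
    [0,0,0],
    [0,0,0],
    [0,0,0]
  ],
  "delta_rot": [
    [0,0,0],
    [0,0,0],
    [0,0,0],
    [0,0,0],
    [0,0,0]
  ],
  "fingers": 0
}}

```text
time: 8.12
tool_pos: [0.5828, -0.0135, 0.1002]
tcp_rot: [1.299, 1.149, -1.299]
wrist_force: [0.6, 0.8, 0.5]
width: 0.498
```

{"fn": "carry_out", "kwargs": {
  "offset": [
    [-0.5,0,0],
    [-2,0,0],
    [-3,0,0],
    [-2,0,0],
    [0,0,0]
  ],
  "delta_rot": [
    [0,0,0],
    [0,0,0],
    [0,0,0],
    [0,0,0],
    [0,0,0]
  ]
}}

```text
time: 8.53
tool_pos: [0.5864, -0.0138, 0.1814]
tcp_rot: [1.303, 1.141, -1.291]
wrist_force: [1.1, -0.2, 1.1]
width: 0.498
```

```bash
python3 - <<'E'
from h import *
im,P=cloud('top'); 
m=np.zeros(P.shape[:2],bool);m[165:225,235:375]=1
print('panL',np.nanmedian(P[180:195,262:278,2]))
print(top(P,im,.449,.195,.045,.048,.065))
go(.449,.1955,.150,-81.9)
E
```

```text
panL 0.09713427633938844
(((449.47015380859375, 195.55148315429688), (55.347633361816406, 20.09528350830078), 9.334380149841309), 136, np.float64(0.05609131655527687))
t 8.58 pos [ 0.5852 -0.0137  0.1791] az -97.02 tilt [ 0.007 -0.    -1.   ] F [ 0.17 -0.28 -0.27] w 0.502
turn x -15.12 shift cm [  2.91 -10.54 -22.63]
```

Pan L is up at 97 mm, so B lies on the right pan. Now casting A.

{"fn": "carry_out", "kwargs": {
  "offset": [
    [0,0,0],
    [0,0,0],
    [0,0,0],
    [0,-1,-2],
    [0,-1.2,-2.7]
  ],
  "delta_rot": [
    [-5,0,0],
    [-5,0,0],
    [-5.1,0,0],
    [0,0,0],
    [0,0,0]
  ]
}}

```text
time: 9.0
tool_pos: [0.554, 0.0289, 0.174]
tcp_rot: [1.106, 1.272, -1.108]
wrist_force: [0.5, 0.9, 0.5]
width: 0.505
```

{"fn": "carry_out", "kwargs": {
  "offset": [
    [0,-1.6,-3.6],
    [0,-1.6,-3.6],
    [0,-1.6,-3.6],
    [0,-1.6,-3.6],
    [0,-1.2,-2.5]
  ],
  "delta_rot": [
    [0,0,0],
    [0,0,0],
    [0,0,0],
    [0,0,0],
    [0,0,0]
  ]
}}

```text
time: 9.42
tool_pos: [0.4525, 0.1883, 0.174]
tcp_rot: [1.103, 1.275, -1.106]
wrist_force: [0.1, 0.7, -0.4]
width: 0.502
```

{"fn": "carry_out", "kwargs": {
  "offset": [
    [0.3,-0.5,-1],
    [1.5,0,0],
    [2,0,0],
    [2,0,0],
    [1.2,0,0]
  ],
  "delta_rot": [
    [0,0,0],
    [0,0,0],
    [0,0,0],
    [0,0,0],
    [0,0,0]
  ]
}}

```text
time: 9.83
tool_pos: [0.4473, 0.1948, 0.1024]
tcp_rot: [1.102, 1.274, -1.108]
wrist_force: [-0.2, -0.1, -0.4]
width: 0.5
```

{"fn": "carry_out", "kwargs": {
  "offset": [
    [0,0,0],
    [0,0,0],
    [0,0,0],
    [0,0,0],
    [0,0,0]
  ],
  "delta_rot": [
    [0,0,0],
    [0,0,0],
    [0,0,0],
    [0,0,0],
    [0,0,0]
  ]
}}

```text
time: 10.25
tool_pos: [0.45, 0.196, 0.1066]
tcp_rot: [1.106, 1.271, -1.103]
wrist_force: [0.5, -0.0, 0.9]
width: 0.496
```

```bash
python3 - <<'E'
from h import *
im,P=cloud('wrist')
try: b=top(P,im,.447,.194,.045,.048,.065);print(b)
except Exception as e: print(e)
go(b[0][0][0]/1e3+.001,b[0][0][1]/1e3,.028,-81.5)
E
```

```text
(((447.5517578125, 194.97540283203125), (56.326210021972656, 20.135324478149414), 8.953853607177734), 2139, np.float64(0.05637115079377291))
t 10.3 pos [0.4499 0.196  0.1064] az -81.93 tilt [ 0.002  0.001 -1.   ] F [ 0.63  0.61 -0.09] w 0.499
turn x -0.43 shift cm [ 7.84 -0.14  0.08]
```

{"fn": "carry_out", "kwargs": {
  "offset": [
    [2.0,-0.1,0.1],
    [2.0,0,0],
    [2.0,0,0],
    [1.3,0,0],
    [0.5,0,0]
  ],
  "delta_rot": [
    [-0.6,0,0],
    [0,0,0],
    [0,0,0],
    [0,0,0],
    [0,0,0]
  ]
}}

```text
time: 10.72
tool_pos: [0.4468, 0.1941, 0.0257]
tcp_rot: [1.095, 1.278, -1.099]
wrist_force: [-1.5, 0.3, 0.9]
width: 0.501
```

{"fn": "carry_out", "kwargs": {
  "offset": [
    [0,0,0],
    [0,0,0],
    [0,0,0],
    [0,0,0],
    [0,0,0]
  ],
  "delta_rot": [
    [0,0,0],
    [0,0,0],
    [0,0,0],
    [0,0,0],
    [0,0,0]
  ],
  "fingers": -1,
  "newtons": 60
}}

```text
time: 11.13
tool_pos: [0.4485, 0.1948, 0.028]
tcp_rot: [1.098, 1.276, -1.096]
wrist_force: [-0.2, -0.5, -1.2]
width: 0.221
```

{"fn": "carry_out", "kwargs": {
  "offset": [
    [0,0,0],
    [0,0,0],
    [0,0,0],
    [0,0,0],
    [-0.5,0,0]
  ],
  "delta_rot": [
    [0,0,0],
    [0,0,0],
    [0,0,0],
    [0,0,0],
    [0,0,0]
  ]
}}

```text
time: 11.55
tool_pos: [0.4473, 0.1943, 0.0316]
tcp_rot: [1.096, 1.278, -1.098]
wrist_force: [0.4, 0.0, -3.7]
width: 0.225
```

{"fn": "carry_out", "kwargs": {
  "offset": [
    [-2.5,0,0],
    [-4,0,0],
    [-4,0,0],
    [-2,0,0],
    [-0.5,0,0]
  ],
  "delta_rot": [
    [0,0,0],
    [0,0,0],
    [0,0,0],
    [0,0,0],
    [0,0,0]
  ]
}}

```text
time: 11.97
tool_pos: [0.4511, 0.1958, 0.1673]
tcp_rot: [1.103, 1.273, -1.09]
wrist_force: [0.4, -0.4, -3.3]
width: 0.226
```

```bash
python3 - <<'E'
from h import *
go(.608,.1845,.150,-81.4)
E
```

```text
t 11.97 pos [0.4511 0.1958 0.1673] az -81.32 tilt [ 0.008  0.003 -1.   ] F [ 0.37 -0.35 -3.29] w 0.226
turn x 0.08 shift cm [ 1.73 15.35  3.46]
```

{"fn": "carry_out", "kwargs": {
  "offset": [
    [0,2.5,0.5],
    [0,4,0.9],
    [0,4,0.9],
    [0,3.5,0.8],
    [0,1.5,0.4]
  ],
  "delta_rot": [
    [0,0,0],
    [0,0,0],
    [0,0,0],
    [0,0,0],
    [0,0,0]
  ]
}}

```text
time: 12.38
tool_pos: [0.6098, 0.1826, 0.1598]
tcp_rot: [1.097, 1.276, -1.098]
wrist_force: [-0.0, 0.0, -2.3]
width: 0.225
```

{"fn": "carry_out", "kwargs": {
  "offset": [
    [0,0,0],
    [0.5,0,0],
    [1,0,0],
    [0.8,0,0],
    [0.3,0,0]
  ],
  "delta_rot": [
    [0,0,0],
    [0,0,0],
    [0,0,0],
    [0,0,0],
    [0,0,0]
  ]
}}

```text
time: 12.8
tool_pos: [0.6034, 0.1831, 0.1329]
tcp_rot: [1.093, 1.281, -1.101]
wrist_force: [-0.3, 0.2, -3.5]
width: 0.22
```

{"fn": "carry_out", "kwargs": {
  "offset": [
    [0,0,0],
    [0,0,0],
    [0,0,0],
    [0,0,0],
    [0,0,0]
  ],
  "delta_rot": [
    [0,0,0],
    [0,0,0],
    [0,0,0],
    [0,0,0],
    [0,0,0]
  ]
}}

```text
time: 13.22
tool_pos: [0.607, 0.1836, 0.1371]
tcp_rot: [1.098, 1.276, -1.096]
wrist_force: [0.1, -0.2, -3.4]
width: 0.223
```

```bash
python3 - <<'E'
from h import *
go(.608,.1845,.125,-81.4)
E
```

```text
t 13.22 pos [0.607  0.1836 0.1371] az -81.31 tilt [ 0.001  0.    -1.   ] F [ 0.08 -0.22 -3.38] w 0.223
turn x 0.09 shift cm [ 1.21  0.11 -0.07]
```

{"fn": "carry_out", "kwargs": {
  "offset": [
    [0.3,0,0],
    [0.3,0,0],
    [0.3,0,0],
    [0.2,0,0],
    [0.1,0,0]
  ],
  "delta_rot": [
    [0,0,0],
    [0,0,0],
    [0,0,0],
    [0,0,0],
    [0,0,0]
  ]
}}

```text
time: 13.63
tool_pos: [0.6063, 0.1834, 0.1242]
tcp_rot: [1.096, 1.278, -1.098]
wrist_force: [-2.8, -0.3, 1.4]
width: 0.22
```

{"fn": "carry_out", "kwargs": {
  "offset": [
    [0.05,0,0],
    [0,0,0],
    [0,0,0],
    [0,0,0],
    [0,0,0]
  ],
  "delta_rot": [
    [0,0,0],
    [0,0,0],
    [0,0,0],
    [0,0,0],
    [0,0,0]
  ]
}}

```text
time: 14.05
tool_pos: [0.6067, 0.1835, 0.1242]
tcp_rot: [1.097, 1.277, -1.097]
wrist_force: [-2.6, 0.2, 0.9]
width: 0.22
```

A now rests on the pan and is fully carried. Releasing.

{"fn": "carry_out", "kwargs": {
  "offset": [
    [0,0,0],
    [0,0,0],
    [0,0,0],
    [0,0,0],
    [0,0,0]
  ],
  "delta_rot": [
    [0,0,0],
    [0,0,0],
    [0,0,0],
    [0,0,0],
    [0,0,0]
  ],
  "fingers": 0
}}

```text
time: 14.47
tool_pos: [0.6068, 0.1835, 0.1238]
tcp_rot: [1.097, 1.277, -1.097]
wrist_force: [0.2, -0.7, -0.9]
width: 0.5
```

{"fn": "carry_out", "kwargs": {
  "offset": [
    [-0.5,0,0],
    [-2,0,0],
    [-2,0,0],
    [-1.5,0,0],
    [-1,0,0]
  ],
  "delta_rot": [
    [0,0,0],
    [0,0,0],
    [0,0,0],
    [0,0,0],
    [0,0,0]
  ]
}}

```text
time: 14.88
tool_pos: [0.6077, 0.1837, 0.1964]
tcp_rot: [1.099, 1.275, -1.094]
wrist_force: [-0.1, -0.0, -0.5]
width: 0.499
```

```bash
python3 - <<'E'
from h import *
im,P=cloud('top'); save('top2.png',im[140:260,200:460],3)
for n,c,xy in(('L',(270,187),(.608,.1845)),('R',(338,194),(.584,-.014))):
    m=(np.hypot(P[...,0]-xy[0],P[...,1]-xy[1])<.05); z=P[m][:,2]; h=np.histogram(z,np.arange(.06,.17,.004)); print(n,[(round(b,3),int(a)) for a,b in zip(*h) if a>5])
    print(top(P,im,*xy,.06,.118,.165))
go(.583,-.0135,.18,-97)
E
```

```text
L [(np.float64(0.092), 25), (np.float64(0.096), 82), (np.float64(0.148), 8), (np.float64(0.152), 30), (np.float64(0.156), 6)]
(((612.5997924804688, 191.0908966064453), (33.81694793701172, 17.60301399230957), 16.318195343017578), 50, np.float64(0.15346406459788578))
R [(np.float64(0.068), 152), (np.float64(0.072), 410), (np.float64(0.076), 71), (np.float64(0.092), 24), (np.float64(0.096), 47), (np.float64(0.1), 7), (np.float64(0.12), 7), (np.float64(0.124), 48), (np.float64(0.128), 85)]
(((582.8587036132812, -12.689671516418457), (20.565481185913086, 55.282066345214844), 82.9774398803711), 146, np.float64(0.1286981243770577))
t 14.93 pos [0.6085 0.184  0.1982] az -81.32 tilt [ 0.006  0.001 -1.   ] F [ 0.8  -0.81  0.98] w 0.503
turn x 15.68 shift cm [ 1.82 -0.13 19.91]
```

View pics/top2.png

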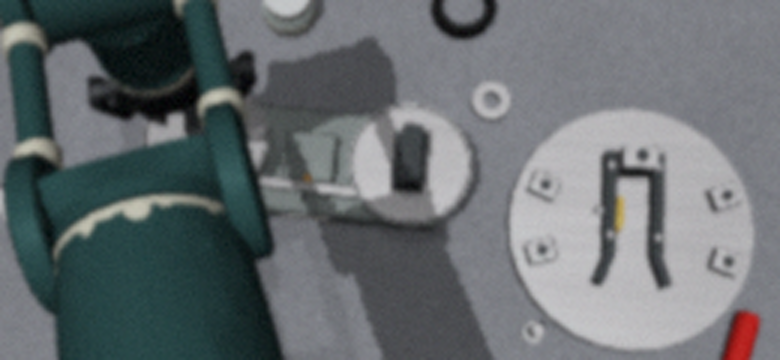

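B's pan is down at 73 mm and A's is up at 97 mm, so B is heavier. The picture shows B on the right pan at (411,158) and the arm hiding A. Fetching B.

{"fn": "carry_out", "kwargs": {
  "offset": [
    [0,0,0.5],
    [0,0,1.5],
    [0,0,3],
    [0,0,3.5],
    [0,0,4]
  ],
  "delta_rot": [
    [5.2,0,0],
    [5.2,0,0],
    [5.2,0,0],
    [0,0,0],
    [0,0,0]
  ]
}}

```text
time: 15.35
tool_pos: [0.5978, 0.0589, 0.193]
tcp_rot: [1.296, 1.151, -1.297]
wrist_force: [0.5, -0.4, 0.5]
width: 0.506
```

{"fn": "carry_out", "kwargs": {
  "offset": [
    [0,0,3.5],
    [0,0,2.5],
    [0,0,1.2],
    [0,0,0.4],
    [1,0,0]
  ],
  "delta_rot": [
    [0,0,0],
    [0,0,0],
    [0,0,0],
    [0,0,0],
    [0,0,0]
  ]
}}

```text
time: 15.77
tool_pos: [0.5906, -0.0169, 0.1854]
tcp_rot: [1.301, 1.146, -1.296]
wrist_force: [0.4, 0.3, -0.1]
width: 0.505
```

{"fn": "carry_out", "kwargs": {
  "offset": [
    [1,0,0],
    [0.5,0,0],
    [0,0,0],
    [0,0,0],
    [0,0,0]
  ],
  "delta_rot": [
    [0,0,0],
    [0,0,0],
    [0,0,0],
    [0,0,0],
    [0,0,0]
  ]
}}

```text
time: 16.18
tool_pos: [0.5892, -0.0155, 0.1686]
tcp_rot: [1.297, 1.151, -1.297]
wrist_force: [0.6, -0.7, 0.2]
width: 0.497
```

```bash
python3 - <<'E'
from h import *
im,P=cloud('wrist')
try: b=top(P,im,.583,-.0135,.045,.115,.14);print(b)
except Exception as e: print(e)
go(b[0][0][0]/1e3,b[0][0][1]/1e3,.101,-97)
E
```

```text
(((580.9574584960938, -13.887579917907715), (20.621044158935547, 56.384185791015625), 82.80071258544922), 2377, np.float64(0.12937050787076368))
t 16.23 pos [ 0.5895 -0.0157  0.169 ] az -96.86 tilt [ 0.  0. -1.] F [ 0.59  0.16 -0.03] w 0.501
turn x 0.14 shift cm [ 6.8  -0.87 -0.07]
```

{"fn": "carry_out", "kwargs": {
  "offset": [
    [0.5,-0.35,-0.1],
    [1.5,-0.35,0],
    [2,0,0],
    [1.8,0,0],
    [1,0,0]
  ],
  "delta_rot": [
    [0,0,0],
    [0,0,0],
    [0,0,0],
    [0,0,0],
    [0,0,0]
  ]
}}

```text
time: 16.65
tool_pos: [0.5808, -0.0142, 0.0987]
tcp_rot: [1.296, 1.152, -1.299]
wrist_force: [0.2, -0.1, -0.4]
width: 0.5
```

{"fn": "carry_out", "kwargs": {
  "offset": [
    [0,0,0],
    [0,0,0],
    [0,0,0],
    [0,0,0],
    [0,0,0]
  ],
  "delta_rot": [
    [0,0,0],
    [0,0,0],
    [0,0,0],
    [0,0,0],
    [0,0,0]
  ]
}}

```text
time: 17.07
tool_pos: [0.5834, -0.0146, 0.1022]
tcp_rot: [1.299, 1.148, -1.296]
wrist_force: [-0.4, -0.6, -0.1]
width: 0.499
```

{"fn": "carry_out", "kwargs": {
  "offset": [
    [0,0,0],
    [0,0,0],
    [0,0,0],
    [0,0,0],
    [0,0,0]
  ],
  "delta_rot": [
    [0,0,0],
    [0,0,0],
    [0,0,0],
    [0,0,0],
    [0,0,0]
  ],
  "fingers": -1,
  "newtons": 80
}}

```text
time: 17.48
tool_pos: [0.5829, -0.0145, 0.1017]
tcp_rot: [1.298, 1.149, -1.297]
wrist_force: [-0.1, 0.8, 5.5]
width: 0.219
```

{"fn": "carry_out", "kwargs": {
  "offset": [
    [0,0,0],
    [0,0,0],
    [-0.2,0,0],
    [-0.3,0,0],
    [-0.3,0,0]
  ],
  "delta_rot": [
    [0,0,0],
    [0,0,0],
    [0,0,0],
    [0,0,0],
    [0,0,0]
  ]
}}

```text
time: 17.9
tool_pos: [0.5818, -0.0146, 0.1081]
tcp_rot: [1.297, 1.15, -1.299]
wrist_force: [0.1, 1.2, -2.3]
width: 0.222
```

{"fn": "carry_out", "kwargs": {
  "offset": [
    [-0.3,0,0],
    [-0.3,0,0],
    [-0.3,0,0],
    [-0.3,0,0],
    [-0.4,0,0]
  ],
  "delta_rot": [
    [0,0,0],
    [0,0,0],
    [0,0,0],
    [0,0,0],
    [0,0,0]
  ]
}}

```text
time: 18.32
tool_pos: [0.5818, -0.0146, 0.1246]
tcp_rot: [1.297, 1.15, -1.299]
wrist_force: [-0.3, -0.6, -2.4]
width: 0.222
```

{"fn": "carry_out", "kwargs": {
  "offset": [
    [-0.4,0,0],
    [-0.5,0,0],
    [-1,0,0],
    [-1,0,0],
    [-1,0,0]
  ],
  "delta_rot": [
    [0,0,0],
    [0,0,0],
    [0,0,0],
    [0,0,0],
    [0,0,0]
  ]
}}

```text
time: 18.73
tool_pos: [0.5823, -0.0145, 0.1648]
tcp_rot: [1.298, 1.15, -1.298]
wrist_force: [1.3, -0.5, -4.4]
width: 0.22
```

```bash
python3 - <<'E'
from h import *
go(.584,-.014,.16,-97)
r=np.radians(-4); n=np.array([.5247,-.2394]); m=n+np.array([[np.cos(r),-np.sin(r)],[np.sin(r),np.cos(r)]])@[-.1,0]
print(m); go(*m,.15,-94)
E
```

```text
t 18.73 pos [ 0.5823 -0.0145  0.1648] az -96.92 tilt [-0.  0. -1.] F [ 1.28 -0.47 -4.36] w 0.22
turn x 0.08 shift cm [ 0.48  0.17 -0.07]
[ 0.42494359 -0.23242435]
t 18.73 pos [ 0.5823 -0.0145  0.1648] az -96.92 tilt [-0.  0. -1.] F [ 1.28 -0.47 -4.36] w 0.22
turn x -2.92 shift cm [  1.48 -14.17  22.83]
```

{"fn": "carry_out", "kwargs": {
  "offset": [
    [0,-1,1.5],
    [0,-2,3.2],
    [0,-2.2,3.5],
    [0,-2.2,3.5],
    [0,-2.2,3.5]
  ],
  "delta_rot": [
    [-2.9,0,0],
    [0,0,0],
    [0,0,0],
    [0,0,0],
    [0,0,0]
  ]
}}

```text
time: 19.15
tool_pos: [0.4745, -0.1599, 0.1651]
tcp_rot: [1.26, 1.174, -1.259]
wrist_force: [-0.3, -0.0, -4.6]
width: 0.218
```

{"fn": "carry_out", "kwargs": {
  "offset": [
    [0,-2,3.2],
    [0,-1.6,2.6],
    [0,-0.8,1.3],
    [0,-0.3,0.5],
    [0,0,0]
  ],
  "delta_rot": [
    [0,0,0],
    [0,0,0],
    [0,0,0],
    [0,0,0],
    [0,0,0]
  ]
}}

```text
time: 19.57
tool_pos: [0.4226, -0.2326, 0.1649]
tcp_rot: [1.263, 1.172, -1.262]
wrist_force: [-0.3, 0.9, -5.1]
width: 0.222
```

{"fn": "carry_out", "kwargs": {
  "offset": [
    [0,0,0],
    [0,0,0],
    [0,0,0],
    [0,0,0],
    [0,0,0]
  ],
  "delta_rot": [
    [0,0,0],
    [0,0,0],
    [0,0,0],
    [0,0,0],
    [0,0,0]
  ]
}}

```text
time: 19.98
tool_pos: [0.4234, -0.2306, 0.1637]
tcp_rot: [1.26, 1.176, -1.26]
wrist_force: [-0.8, -0.4, -5.3]
width: 0.215
```

```bash
python3 - <<'E'
from h import *
im,P=cloud('wrist'); save('w3.png',im); np.savez('w3.npz',im=im,P=P)
r=np.radians(-4); n=np.array([.5247,-.2394])
X=(P[...,:2]-n)@np.array([[np.cos(r),-np.sin(r)],[np.sin(r),np.cos(r)]])*1000; Z=P[...,2]*1000
print('plate z',np.nanmedian(Z[(abs(X[...,0])<90)&(abs(X[...,1])>40)&(abs(X[...,1])<60)]))
# inner edges of wall tops by slice
w=(Z>33)&(Z<43)
for x in range(-60,56,8):
    s=w&(abs(X[...,0]-x)<2.5)&(abs(X[...,1])<45); y=X[...,1][s]; l=y[y>0]; rr=y[y<0]
    print(x,[np.percentile(l,[3,97]).round(1) if len(l)>3 else None, np.percentile(rr,[3,97]).round(1) if len(rr)>3 else None])
s=(Z>50)&(Z<72)&(abs(X[...,1])<25)&(X[...,0]>30)&(X[...,0]<100); q=np.c_[X[s],Z[s]]; print('stop',len(q),np.percentile(q,[2,50,98],axis=0).round(1))
go(*( n+np.array([[np.cos(r),-np.sin(r)],[np.sin(r),np.cos(r)]])@[-.1,0]),.15,-94)
E
```

```text
plate z 20.71359391304542
-60 [array([27.9, 38. ]), array([-37.5, -27.8])]
-52 [array([25.1, 35.1]), array([-35.3, -25.3])]
-44 [array([22.2, 32.1]), array([-32.3, -22.3])]
-36 [array([19.3, 29.2]), array([-29.4, -19.5])]
-28 [array([17.8, 28.9]), array([-29.8, -18.5])]
-20 [array([17.7, 29.6]), array([-29.5, -18.3])]
-12 [array([14.8, 29.2]), array([-30.1, -18.4])]
-4 [array([11.2, 29. ]), array([-29.7, -18.7])]
4 [array([ 9.5, 28.7]), array([-30.4, -18.5])]
12 [array([10. , 35.8]), array([-30. , -18.6])]
20 [array([ 9.3, 29. ]), array([-30.6, -18.9])]
28 [array([12.8, 28.9]), array([-30.2, -18.8])]
36 [array([17.3, 28.6]), array([-30.6, -18.8])]
44 [array([17.2, 28.4]), array([-30.3, -19.1])]
52 [array([14.6, 28.9]), array([-30.8, -16.9])]
stop 396 [[ 48.3 -16.8  50.3]
 [ 49.   -1.2  59.5]
 [ 50.9  14.8  65.5]]
t 20.03 pos [ 0.4233 -0.2308  0.1637] az -93.95 tilt [-0.  0. -1.] F [ 0.35 -0.91 -4.28] w 0.218
turn x 0.05 shift cm [1.37 0.17 0.15]
```

View pics/w3.png

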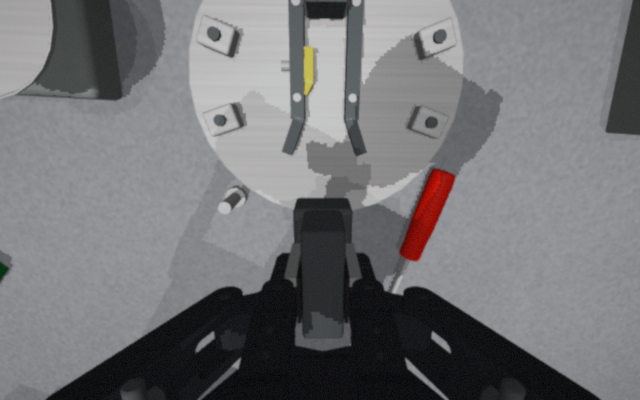

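Wrist view: B is held squarely at (323,270). The channel lies ahead with walls at x≈297 and 352 and the brass pad at (308,70). From the wall edges, the nest yaw is about -4.5° and the channel sits about 1.5 mm right of my first estimate. I'll lower onto the bare plate.

{"fn": "carry_out", "kwargs": {
  "offset": [
    [1,0.3,0.1],
    [2.5,0.37,0.16],
    [3,0,0],
    [2,0,0],
    [1,0,0]
  ],
  "delta_rot": [
    [0.6,0,0],
    [0,0,0],
    [0,0,0],
    [0,0,0],
    [0,0,0]
  ]
}}

```text
time: 20.45
tool_pos: [0.4271, -0.2329, 0.0649]
tcp_rot: [1.268, 1.176, -1.271]
wrist_force: [-1.2, 0.1, -5.7]
width: 0.218
```

{"fn": "carry_out", "kwargs": {
  "offset": [
    [0.5,0,0],
    [0,0,0],
    [0,0,0],
    [0,0,0],
    [0,0,0]
  ],
  "delta_rot": [
    [0,0,0],
    [0,0,0],
    [0,0,0],
    [0,0,0],
    [0,0,0]
  ]
}}

```text
time: 20.87
tool_pos: [0.4308, -0.2353, 0.0654]
tcp_rot: [1.269, 1.167, -1.267]
wrist_force: [0.7, 0.1, -4.6]
width: 0.218
```

```bash
python3 - <<'E'
from h import *
go(.4298,-.2339,.0485,-94.5)
E
```

```text
t 20.87 pos [ 0.4308 -0.2353  0.0654] az -94.63 tilt [ 0.003 -0.002 -1.   ] F [ 0.65  0.13 -4.55] w 0.218
turn x -0.13 shift cm [ 1.69 -0.11 -0.13]
```

{"fn": "carry_out", "kwargs": {
  "offset": [
    [0.4,-0.1,-0.1],
    [0.4,0,0],
    [0.3,0,0],
    [0.2,0,0],
    [0.1,0,0]
  ],
  "delta_rot": [
    [0,0,0],
    [0,0,0],
    [0,0,0],
    [0,0,0],
    [0,0,0]
  ]
}}

```text
time: 21.28
tool_pos: [0.4281, -0.2331, 0.0492]
tcp_rot: [1.268, 1.171, -1.269]
wrist_force: [1.1, 0.2, -5.2]
width: 0.218
```

{"fn": "carry_out", "kwargs": {
  "offset": [
    [0,0,0],
    [0,0,0],
    [0.1,0,0],
    [0,0,0],
    [0,0,0]
  ],
  "delta_rot": [
    [0,0,0],
    [0,0,0],
    [0,0,0],
    [0,0,0],
    [0,0,0]
  ]
}}

```text
time: 21.7
tool_pos: [0.4286, -0.2334, 0.0488]
tcp_rot: [1.268, 1.17, -1.268]
wrist_force: [-0.4, -0.5, -4.9]
width: 0.217
```

{"fn": "carry_out", "kwargs": {
  "offset": [
    [0.1,0,0],
    [0,0,0],
    [0,0,0],
    [0,0,0],
    [0,0,0]
  ],
  "delta_rot": [
    [0,0,0],
    [0,0,0],
    [0,0,0],
    [0,0,0],
    [0,0,0]
  ]
}}

```text
time: 22.12
tool_pos: [0.4287, -0.2335, 0.0487]
tcp_rot: [1.268, 1.17, -1.268]
wrist_force: [-4.0, 1.7, 5.6]
width: 0.221
```

```bash
python3 - <<'E'
from h import *
go(.4298,-.2339,.0485,-94.5)
E
```

```text
t 22.12 pos [ 0.4287 -0.2335  0.0487] az -94.62 tilt [ 0. -0. -1.] F [-3.98  1.72  5.58] w 0.221
turn x -0.12 shift cm [0.02 0.11 0.04]
```

The plate was felt at TCP z = 48.7 mm. I'll lift 1 mm and enter the channel.

{"fn": "carry_out", "kwargs": {
  "offset": [
    [-0.1,0,0.04],
    [0,0.5,0],
    [0,0.8,0],
    [0,0.8,0],
    [0,0.8,0]
  ],
  "delta_rot": [
    [-0.1,0,0],
    [0,0,0],
    [0,0,0],
    [0,0,0],
    [0,0,0]
  ]
}}

```text
time: 22.53
tool_pos: [0.4585, -0.2363, 0.0488]
tcp_rot: [1.267, 1.17, -1.267]
wrist_force: [-2.3, 0.8, 0.6]
width: 0.217
```

{"fn": "carry_out", "kwargs": {
  "offset": [
    [0,0.7,0],
    [0,0.6,0],
    [0,0.5,0],
    [0,0.3,0],
    [0,0,0]
  ],
  "delta_rot": [
    [0,0,0],
    [0,0,0],
    [0,0,0],
    [0,0,0],
    [0,0,0]
  ]
}}

```text
time: 22.95
tool_pos: [0.4796, -0.2379, 0.0488]
tcp_rot: [1.267, 1.17, -1.266]
wrist_force: [1.9, 0.8, -2.2]
width: 0.22
```

```bash
cat >> h.py <<'E'
def nest():
    s=read_state(); p=(np.array(s['tool_pos'])[:2]-[.5246,-.2409])*1000; r=np.radians(-4.5); c,d=np.cos(r),np.sin(r)
    f=np.array(s['wrist_force']); R=Ro.from_rotvec(s['tcp_rot']).as_matrix()
    print('t',round(s['time'],2),'nest xy',np.round([c*p[0]+d*p[1],-d*p[0]+c*p[1]],2),'z',round(s['tool_pos'][2]*1000,1),'F nest',np.round([c*f[0]+d*f[1],-d*f[0]+c*f[1],f[2]],1),'az',round(np.degrees(np.arctan2(R[1,2],R[0,2])),2),'tilt',R[:2,0].round(4),'tq',np.array(s['torque']).round(2))
E
python3 -c "
from h import *
nest()"
```

```text
t 22.95 nest xy [-45.07  -0.56] z 48.8 F nest [ 1.8  0.9 -2.2] az -94.51 tilt [ 0.0015 -0.0004] tq [-0.04 -0.24  0.03]
```

{"fn": "carry_out", "kwargs": {
  "offset": [
    [-0.03,0.3,0],
    [0,0.4,0],
    [0,0.4,0],
    [0,0.4,0],
    [0,0.4,0]
  ],
  "delta_rot": [
    [0,0,0],
    [0,0,0],
    [0,0,0],
    [0,0,0],
    [0,0,0]
  ]
}}

```text
time: 23.37
tool_pos: [0.4965, -0.2393, 0.0488]
tcp_rot: [1.266, 1.173, -1.269]
wrist_force: [-6.3, -1.5, 0.4]
width: 0.218
```

{"fn": "carry_out", "kwargs": {
  "offset": [
    [0,0.4,0],
    [0,0.4,0],
    [0,0.4,0],
    [0,0.4,0],
    [0,0.3,0]
  ],
  "delta_rot": [
    [0,0,0],
    [0,0,0],
    [0,0,0],
    [0,0,0],
    [0,0,0]
  ]
}}

```text
time: 23.78
tool_pos: [0.5169, -0.2409, 0.0488]
tcp_rot: [1.267, 1.17, -1.267]
wrist_force: [-1.5, -1.6, -5.5]
width: 0.215
```

```bash
python3 -c "
from h import *
nest()"
```

```text
t 23.78 nest xy [-7.72 -0.63] z 48.8 F nest [-1.4 -1.7 -5.5] az -94.51 tilt [ 0.0004 -0.0003] tq [-0.38  0.25 -0.06]
```

{"fn": "carry_out", "kwargs": {
  "offset": [
    [0,0.25,0],
    [0,0.25,0],
    [0,0.25,0],
    [0,0.25,0],
    [0,0.1,0]
  ],
  "delta_rot": [
    [0,0,0],
    [0,0,0],
    [0,0,0],
    [0,0,0],
    [0,0,0]
  ]
}}

```text
time: 24.2
tool_pos: [0.5277, -0.2418, 0.0491]
tcp_rot: [1.267, 1.17, -1.267]
wrist_force: [-1.6, -2.7, -4.4]
width: 0.22
```

```bash
python3 - <<'E'
from h import *
nest()
D=np.load('w3.npz'); P2=D['P']; im,P1=cloud('wrist')
for P in(P2,P1):
    r=np.radians(-4.5); X=(P[...,:2]-[.5246,-.2409])@np.array([[np.cos(r),-np.sin(r)],[np.sin(r),np.cos(r)]])*1000; Z=P[...,2]*1000
    for lo,hi in((45,50),(50,54),(54,58),(58,62),(62,64),(64,68)):
        s=(Z>lo)&(Z<hi)&(abs(X[...,1])<14)&(X[...,0]>31)&(X[...,0]<100)
        if s.sum()>5: print(lo,s.sum(),np.percentile(X[s][:,0],[2,25,50,98]).round(1))
# front end of held casting: rib top
    s=(Z>70)&(Z<80)&(abs(X[...,1])<10)&(X[...,0]<45)&(X[...,0]>-140)
    if s.sum()>5: print('rib',s.sum(),np.percentile(X[s],[1,50,99],axis=0).round(1).tolist())
E
```

```text
t 24.2 nest xy [ 3.16 -0.61] z 49.1 F nest [-1.4 -2.8 -4.4] az -94.51 tilt [ 0.0005 -0.0003] tq [-0.49  0.2  -0.03]
45 74 [48.5 48.7 48.8 49.5]
50 68 [48.2 48.7 48.8 49.3]
54 70 [48.5 48.7 48.9 49.2]
58 77 [48.3 48.6 48.8 49.2]
62 52 [48.4 48.7 49.  50.1]
64 76 [48.4 48.8 49.2 49.9]
50 17 [72.3 72.4 72.4 72.4]
54 44 [72.4 72.4 72.4 72.4]
62 40 [48.8 48.9 49.3 49.8]
64 2837 [49.4 54.5 61.1 72.3]
rib 4572 [[-25.1, -9.8], [5.7, -0.6], [28.9, 8.6]]
```

{"fn": "carry_out", "kwargs": {
  "offset": [
    [0,0.1,0],
    [0,0.1,0],
    [0,0.1,0],
    [0,0.1,0],
    [0,0.1,0]
  ],
  "delta_rot": [
    [0,0,0],
    [0,0,0],
    [0,0,0],
    [0,0,0],
    [0,0,0]
  ]
}}

```text
time: 24.67
tool_pos: [0.5321, -0.242, 0.0491]
tcp_rot: [1.267, 1.171, -1.267]
wrist_force: [-1.1, -2.5, -5.1]
width: 0.219
```

```bash
python3 - <<'E'
from h import *
nest()
P=np.load('w3.npz')['P']
r=np.radians(-4.5); X=(P[...,:2]-[.5246,-.2409])@np.array([[np.cos(r),-np.sin(r)],[np.sin(r),np.cos(r)]])*1000; Z=P[...,2]*1000
for lo,hi in((19,22),(22,26),(26,30),(30,35),(35,40),(40,45),(45,50),(58,62)):
  for ya,yb in((-16,-8),(-8,8),(8,16)):
    s=(Z>lo)&(Z<hi)&(X[...,1]>ya)&(X[...,1]<yb)&(X[...,0]>31)&(X[...,0]<100)
    if s.sum()>5: print(lo,ya,s.sum(),np.percentile(X[s][:,0],[2,50,98]).round(1))
E
```

```text
t 24.67 nest xy [ 7.6 -0.5] z 49.1 F nest [-0.9 -2.6 -5.1] az -94.52 tilt [-0.0001  0.    ] tq [-0.5   0.27  0.  ]
19 -16 215 [31.5 41.4 50.1]
19 -8 424 [31.3 40.6 49.8]
19 8 226 [31.2 40.6 49.6]
22 -16 17 [32.6 40.3 51. ]
22 -8 23 [31.8 44.2 49.2]
22 8 23 [32.3 39.4 49.2]
26 -16 13 [48.6 49.  50.5]
26 -8 31 [48.6 48.9 49.2]
26 8 15 [48.6 48.8 49.3]
30 -16 18 [48.6 49.  51.4]
30 -8 40 [48.4 48.8 49.2]
30 8 17 [48.5 48.9 49.2]
35 -16 19 [48.5 49.1 50.9]
35 -8 36 [48.4 48.8 49.3]
35 8 21 [48.5 48.7 49.6]
40 -16 19 [48.6 48.9 50.6]
40 -8 47 [48.4 48.8 49.3]
40 8 20 [48.5 48.9 49.2]
45 -16 21 [48.5 48.9 50.9]
45 -8 40 [48.4 48.8 49.2]
45 8 22 [48.5 48.8 49.2]
58 -16 23 [48.5 48.9 51.1]
58 -8 44 [48.2 48.8 49.2]
58 8 20 [48.4 48.9 49.3]
```

The visible face is at nest x ≈ 48.8 and the casting's front at ≈ 33.7, leaving about 15 mm. I'll cover half of that and then feel in small steps.

{"fn": "carry_out", "kwargs": {
  "offset": [
    [0,0.15,0],
    [0,0.2,0],
    [0,0.2,0],
    [0,0.15,0],
    [0,0.1,0]
  ],
  "delta_rot": [
    [0,0,0],
    [0,0,0],
    [0,0,0],
    [0,0,0],
    [0,0,0]
  ]
}}

```text
time: 25.08
tool_pos: [0.5405, -0.2427, 0.0491]
tcp_rot: [1.267, 1.171, -1.267]
wrist_force: [-1.9, -2.0, -5.0]
width: 0.219
```

```bash
python3 -c "
from h import *
nest()"
```

```text
t 25.08 nest xy [15.99 -0.54] z 49.1 F nest [-1.8 -2.2 -5. ] az -94.51 tilt [ 0.0002 -0.0001] tq [-0.45  0.28  0.02]
```

{"fn": "carry_out", "kwargs": {
  "offset": [
    [0,0.06,0],
    [0,0.06,0],
    [0,0.05,0],
    [0,0.04,0],
    [0,0,0]
  ],
  "delta_rot": [
    [0,0,0],
    [0,0,0],
    [0,0,0],
    [0,0,0],
    [0,0,0]
  ]
}}

```text
time: 25.5
tool_pos: [0.5423, -0.2428, 0.0491]
tcp_rot: [1.267, 1.171, -1.267]
wrist_force: [-1.1, -1.7, -4.7]
width: 0.22
```

{"fn": "carry_out", "kwargs": {
  "offset": [
    [0,0.04,0],
    [0,0.04,0],
    [0,0.04,0],
    [0,0.04,0],
    [0,0,0]
  ],
  "delta_rot": [
    [0,0,0],
    [0,0,0],
    [0,0,0],
    [0,0,0],
    [0,0,0]
  ]
}}

```text
time: 25.92
tool_pos: [0.5439, -0.2429, 0.0491]
tcp_rot: [1.267, 1.171, -1.267]
wrist_force: [-0.8, -2.5, -5.0]
width: 0.218
```

{"fn": "carry_out", "kwargs": {
  "offset": [
    [0,0.04,0],
    [0,0.04,0],
    [0,0.03,0],
    [0,0.03,0],
    [0,0,0]
  ],
  "delta_rot": [
    [0,0,0],
    [0,0,0],
    [0,0,0],
    [0,0,0],
    [0,0,0]
  ]
}}

```text
time: 26.33
tool_pos: [0.5453, -0.2431, 0.0491]
tcp_rot: [1.267, 1.171, -1.267]
wrist_force: [-1.8, -2.2, -5.0]
width: 0.218
```

{"fn": "carry_out", "kwargs": {
  "offset": [
    [0,0.03,0],
    [0,0.03,0],
    [0,0.03,0],
    [0,0.03,0],
    [0,0,0]
  ],
  "delta_rot": [
    [0,0,0],
    [0,0,0],
    [0,0,0],
    [0,0,0],
    [0,0,0]
  ]
}}

```text
time: 26.75
tool_pos: [0.5465, -0.2431, 0.0491]
tcp_rot: [1.267, 1.171, -1.267]
wrist_force: [-1.7, -2.4, -4.5]
width: 0.22
```

{"fn": "carry_out", "kwargs": {
  "offset": [
    [0,0.03,0],
    [0,0.03,0],
    [0,0.03,0],
    [0,0.03,0],
    [0,0,0]
  ],
  "delta_rot": [
    [0,0,0],
    [0,0,0],
    [0,0,0],
    [0,0,0],
    [0,0,0]
  ]
}}

```text
time: 27.17
tool_pos: [0.5475, -0.2432, 0.0491]
tcp_rot: [1.267, 1.171, -1.267]
wrist_force: [-2.0, -2.8, -5.3]
width: 0.221
```

{"fn": "carry_out", "kwargs": {
  "offset": [
    [0,0.03,0],
    [0,0.03,0],
    [0,0.03,0],
    [0,0.03,0],
    [0,0,0]
  ],
  "delta_rot": [
    [0,0,0],
    [0,0,0],
    [0,0,0],
    [0,0,0],
    [0,0,0]
  ]
}}

```text
time: 27.58
tool_pos: [0.5476, -0.2432, 0.049]
tcp_rot: [1.266, 1.173, -1.269]
wrist_force: [-6.6, -3.1, -1.8]
width: 0.218
```

Contact: x has stopped at 0.5476 and the push has grown by about 5 N. I'll build it up to 12 N over the ~1.6 N rubbing.

{"fn": "carry_out", "kwargs": {
  "offset": [
    [0,0.03,0],
    [0,0.03,0],
    [0,0.02,0],
    [0,0,0],
    [0,0,0]
  ],
  "delta_rot": [
    [0,0,0],
    [0,0,0],
    [0,0,0],
    [0,0,0],
    [0,0,0]
  ]
}}

```text
time: 28.0
tool_pos: [0.5476, -0.2432, 0.0489]
tcp_rot: [1.266, 1.174, -1.27]
wrist_force: [-7.3, -1.8, -1.2]
width: 0.218
```

```bash
python3 -c "
from h import *
nest()"
```

```text
t 28.0 nest xy [23.08 -0.47] z 48.9 F nest [-7.2 -2.3 -1.2] az -94.51 tilt [-0.0041  0.0008] tq [-0.42  1.24 -0.02]
```

{"fn": "carry_out", "kwargs": {
  "offset": [
    [0,0.03,0],
    [0,0.03,0],
    [0,0.02,0],
    [0,0,0],
    [0,0,0]
  ],
  "delta_rot": [
    [0,0,0],
    [0,0,0],
    [0,0,0],
    [0,0,0],
    [0,0,0]
  ]
}}

```text
time: 28.42
tool_pos: [0.5475, -0.2431, 0.0489]
tcp_rot: [1.265, 1.176, -1.271]
wrist_force: [-10.2, -2.7, 3.2]
width: 0.219
```

```bash
python3 -c "
from h import *
nest()"
```

```text
t 28.42 nest xy [23.04 -0.43] z 48.9 F nest [-10.   -3.5   3.2] az -94.51 tilt [-0.0058  0.0012] tq [-0.56  1.53  0.01]
```

{"fn": "carry_out", "kwargs": {
  "offset": [
    [0,0.04,0],
    [0,0.04,0],
    [0,0.03,0],
    [0,0,0],
    [0,0,0]
  ],
  "delta_rot": [
    [0,0,0],
    [0,0,0],
    [0,0,0],
    [0,0,0],
    [0,0,0]
  ]
}}

```text
time: 28.83
tool_pos: [0.5476, -0.2432, 0.0489]
tcp_rot: [1.264, 1.178, -1.272]
wrist_force: [-13.7, -3.5, 4.8]
width: 0.22
```

```bash
python3 -c "
from h import *
nest()"
```

```text
t 28.83 nest xy [23.08 -0.44] z 48.9 F nest [-13.4  -4.5   4.8] az -94.49 tilt [-0.008   0.0015] tq [-0.47  2.08  0.05]
```

{"fn": "carry_out", "kwargs": {
  "offset": [
    [0,0.03,0],
    [0,0,0],
    [0,0,0],
    [0,0,0],
    [0,0,0]
  ],
  "delta_rot": [
    [0,0,0],
    [0,0,0],
    [0,0,0],
    [0,0,0],
    [0,0,0]
  ]
}}

```text
time: 29.25
tool_pos: [0.5476, -0.2431, 0.0489]
tcp_rot: [1.264, 1.178, -1.273]
wrist_force: [-15.2, -2.0, 5.9]
width: 0.221
```

{"fn": "carry_out", "kwargs": {
  "offset": [
    [0,0,0],
    [0,0,0],
    [0,0,0],
    [0,0,0],
    [0,0,0]
  ],
  "delta_rot": [
    [0,0,0],
    [0,0,0],
    [0,0,0],
    [0,0,0],
    [0,0,0]
  ]
}}

```text
time: 29.67
tool_pos: [0.5475, -0.2431, 0.0489]
tcp_rot: [1.264, 1.178, -1.273]
wrist_force: [-14.6, -1.7, 6.7]
width: 0.216
```

{"fn": "carry_out", "kwargs": {
  "offset": [
    [0,0,0],
    [0,0,0],
    [0,0,0],
    [0,0,0],
    [0,0,0]
  ],
  "delta_rot": [
    [0,0,0],
    [0,0,0],
    [0,0,0],
    [0,0,0],
    [0,0,0]
  ]
}}

```text
time: 30.08
tool_pos: [0.5475, -0.2431, 0.0489]
tcp_rot: [1.264, 1.178, -1.273]
wrist_force: [-14.4, -2.0, 4.9]
width: 0.217
```

```bash
python3 -c "
from h import *
nest()"
```

```text
t 30.08 nest xy [23.05 -0.44] z 48.9 F nest [-14.2  -3.1   4.9] az -94.5 tilt [-0.0085  0.0017] tq [-0.5   2.13 -0.03]
```

The press is held: wrist 14–15 N for more than 1 s, less rubbing. I'll ease off most of it, then open and rise.

{"fn": "carry_out", "kwargs": {
  "offset": [
    [0,-0.08,0],
    [0,-0.08,0],
    [0,-0.08,0],
    [0,0,0],
    [0,0,0]
  ],
  "delta_rot": [
    [0,0,0],
    [0,0,0],
    [0,0,0],
    [0,0,0],
    [0,0,0]
  ]
}}

```text
time: 30.5
tool_pos: [0.5475, -0.2432, 0.0489]
tcp_rot: [1.266, 1.174, -1.269]
wrist_force: [-6.8, -3.4, -1.3]
width: 0.221
```

{"fn": "carry_out", "kwargs": {
  "offset": [
    [0,0,0],
    [0,0,0],
    [0,0,0],
    [0,0,0],
    [0,0,0]
  ],
  "delta_rot": [
    [0,0,0],
    [0,0,0],
    [0,0,0],
    [0,0,0],
    [0,0,0]
  ],
  "fingers": 0
}}

```text
time: 30.92
tool_pos: [0.5504, -0.2434, 0.0498]
tcp_rot: [1.268, 1.169, -1.266]
wrist_force: [0.5, -0.6, -0.0]
width: 0.498
```

{"fn": "carry_out", "kwargs": {
  "offset": [
    [-0.5,0,0],
    [-2,0,0],
    [-3,0,0],
    [-3,0,0],
    [-2.5,0,0]
  ],
  "delta_rot": [
    [0,0,0],
    [0,0,0],
    [0,0,0],
    [0,0,0],
    [0,0,0]
  ]
}}

```text
time: 31.33
tool_pos: [0.5499, -0.2434, 0.1615]
tcp_rot: [1.267, 1.169, -1.266]
wrist_force: [0.7, 0.2, 0.1]
width: 0.491
```

{"fn": "carry_out", "kwargs": {
  "offset": [
    [-1,-1,0],
    [-1,-2,0],
    [0,-2,0],
    [0,-1,0],
    [0,0,0]
  ],
  "delta_rot": [
    [0,0,0],
    [0,0,0],
    [0,0,0],
    [0,0,0],
    [0,0,0]
  ]
}}

```text
time: 31.75
tool_pos: [0.4879, -0.2383, 0.1792]
tcp_rot: [1.268, 1.171, -1.268]
wrist_force: [0.1, -0.2, 0.1]
width: 0.499
```

{"fn": "carry_out", "kwargs": {
  "offset": [
    [0,0,0],
    [0,0,0],
    [0,0,0],
    [0,0,0],
    [0,0,0]
  ],
  "delta_rot": [
    [0,0,0],
    [0,0,0],
    [0,0,0],
    [0,0,0],
    [0,0,0]
  ]
}}

```text
time: 32.17
tool_pos: [0.49, -0.2386, 0.1787]
tcp_rot: [1.267, 1.172, -1.267]
wrist_force: [0.2, -0.9, 0.7]
width: 0.502
```

```bash
python3 - <<'E'
from h import *
nest()
im,P=cloud('wrist'); save('w4.png',im)
r=np.radians(-4.5); X=(P[...,:2]-[.5246,-.2409])@np.array([[np.cos(r),-np.sin(r)],[np.sin(r),np.cos(r)]])*1000; Z=P[...,2]*1000
s=(Z>72)&(Z<80)&(abs(X[...,1])<14)&(X[...,0]>-20)&(X[...,0]<60)
b=cv2.minAreaRect(X[s].astype(np.float32)); print(s.sum(),b,np.median(Z[s]))
im,P=cloud('top'); print(top(P,im,.608,.1845,.06,.118,.165)); print(top(P,im,.608,.1845,.05,.06,.105)[2])
E
```

```text
t 32.17 nest xy [-34.63  -0.41] z 178.7 F nest [ 0.2 -0.9  0.7] az -94.5 tilt [-0.0004  0.0003] tq [ 0.    0.03 -0.02]
1677 ((26.290203094482422, -1.1046695709228516), (66.28108215332031, 20.39951515197754), 0.3693618178367615) 76.52649550989
(((607.767333984375, 183.9661407470703), (56.48786544799805, 20.269405364990234), 9.181466102600098), 147, np.float64(0.12874763159489025))
0.07378806891525144
```

View pics/w4.png

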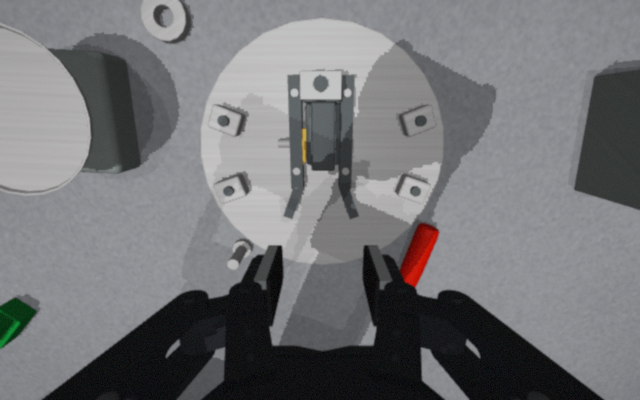

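The picture shows B in the channel at (322,135), against the stop at (321,83), with the gripper clear. A stands on the left pan, its rib top at 129 mm over the pan at 74 mm. Handing in.

```bash
python3 -c "
from h import *
print(finish_job())"
```

```text
the job is handed in; nothing more can be done
None
```

I weighed the two castings, seated the heavier one (B) in the nest against the end stop, and handed the job in at about 32 s of the 72 s. Casting A, the lighter, stays upright on the left pan.

- **Weighing:** with A on the left pan and B on the right, and both let go, B's side went down. The right pan read 73 mm and the left 97 mm.
- **Pressing:** B entered from the open end and met the stop. I held it there for over a second at 14–15 N wrist force, which I estimate at 11–12 N on the stop after rubbing. That contact force is inferred, because only the wrist force is measured.
- **Last checks:** after release, B measured y = -1.1 mm in the nest and 0.4° from square, with its rib top at the right height. The wrist force was near zero. A's rib top was at 129 mm over the pan at 74 mm.
- **Bystanders:** I felt no unexpected contact with the other things on the bench, but I did not re-measure their positions.
- **Disagreements:** the wrist camera read about 2 mm short in x of the top camera. The automatic length of B in the last picture (66 mm, not 56) probably took in part of the stop, so that check does not show B's position along the channel. I rely for that on the felt contact at the stop and on the picture.

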